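Hold the spring clip open over the sample card

TASK

Lower the splash sash in front of the sample card all the way down by its handle. Then squeeze the spring clip that is clipped on the small rack, lift it off, and bring it down astride the middle of the card's top edge, in line with the card, its jaws wide open and reaching well down both faces without touching the card. Finish while still holding the clip squeezed open like that: do not let go, and leave the other things on the table where they are.

Things in the scene. Friction and masses are not known exactly. Their poses are not given: they have to be found in the camera images.
- station: Fixed sample-card station, grey base 140 (x) x 190 (y) x 14 mm; origin under its middle, z up, x away from its sash side, which faces the robot. A cardboard card stands upright along y at x = +30 mm. A clear sash 160 mm wide slides up and down at x = -22 mm between two aluminium guide posts 164 mm tall, 76 to 93 mm either side of the middle.
- card_edge (a point): Middle of the card's free top edge, 150 mm above the table. x is square to the card's faces (away from the sash), y runs along the edge, z up. The card is brown, 4 mm thick, 120 mm wide; bars hold its foot up to 30 mm above the table.
- sash (a joint): Height of the sash in m: 0 = fully down on its stop, 0.11 = fully up. It stays where it is left; pushing it down takes about 3 N, lifting it 7 N, slightly more when moved fast.
- sash_grip (a point): Grip point in the sash's black handle block (18 mm in x, 26 mm in y, 36 mm tall) at the middle of the sash's top rail; moves with the sash. This point is 14 mm below its top and 26 mm above the rail (10 mm thick). Sash down: 156 mm above the table. Axes as the station.
- rack: Fixed clip rack: grey foot 90 (x) x 130 (y) x 14 mm with a dark steel plate 4 mm thick, 110 mm wide (along y) standing upright in the middle, top edge 100 mm above the table. Origin under the middle of the foot, z up.
- clip: Loose steel spring clip like a big clothes peg, 30 mm wide, 100 mm tall, 120 g. Origin in the middle of its hinge pin, y along the pin, z up through the handles. It starts clipped on the rack: jaws down either side of the plate, pin along the plate, coil (radius 8 mm) resting on the plate's edge. Both sides move together, symmetric about z.
- clip_handles (a point): On the clip's z axis midway between its two handle plates, 40 mm above the pin: squeeze them here along the clip's x. Closed they splay to 60 mm over their outsides at the top (50 mm above the pin); fully squeezed they stand parallel, 30 mm over their outsides, 20 to 56 mm above the pin. It takes 4 N at first, 10 N when fully open; then a hard stop takes any more.
- clip_tips (a point): On the clip's z axis level with the ends of the jaws, 45 mm below the pin. Closed on the rack the jaws are 4 mm apart; fully squeezed the gap at the tips is 29 mm, narrowing upwards to the coil, whose underside is 8 mm below the pin.
- jaw_front (a joint): Opening angle of each jaw in rad: 0 = closed on the 4 mm rack plate, 0.28 = fully open against the stop.
- scoop_cup: Plastic graduated cup, 66 mm across, 89 mm tall; origin under its middle. Leave alone.
- tape_spare: Roll of brown packing tape lying flat, 92 mm across, 48 mm tall; origin under its middle. Leave alone.
- scissors: Scissors with blue handles lying flat, 87 x 199 x 9 mm; origin under their middle. Leave alone.
- funnel: Blue funnel standing on its rim, 120 mm across, 114 mm tall; origin under its middle. Leave alone.
- marker: Marker pen lying flat, 135 mm long along its y; origin under its middle. Leave alone.
Things that resemble listed ones, but are neither listed nor needed, are in the scene too. Leave any green or purple look-alike of the clip alone. There is more than one size of the rack; the one meant has the size given above.

How it is judged:
By the outcome, as a careful person would: the job done as asked, in the order asked, and still so for the second after the job is handed in, while the arm keeps its last pose, push and grip.
It also fails if it takes over 51 s, if anything falls off the work surface, if the arm or the gripper's body presses on something with over 40 N, if the wrist force passes 120 N, or if a joint passes its speed limit or range.

ROBOT

A 6-joint arm with a two-finger parallel gripper is mounted at the origin on a cart in front of the work surface, level with it; the furniture and walls round the work are solid. World frame = base frame: x ahead of the robot, y to its left, z up, the work surface at z = 0. Lengths are in m, angles in rad, forces in N, time in s.
With the tool pointing down it reaches from about 0.35 to 0.875 m from the base axis. Payload 15.5 kg.
Tool frame: the origin (TCP) lies at the very end of the fingers, on their centre line; the grasp point (between the pads) lies bot.grip_point_offset behind it (bot.grip_point_offset is the distance from the TCP to the grasp point, in m); z points along the fingers, y is the line along which they close (so a half turn about z gives the same grasp; the last joint's range is limited). The gripper opens to 85 mm and grips with 20 to 120 N. Pads are 22 mm wide; open, the fingers measure 114 mm over their backs; the gripper's body (76 mm by 85 mm) begins 54 mm behind the grasp point. The pads swing forward as they close: fully open they stand 13 mm farther back than shut.
Start: joints at [-1.407, 0.494, 1.345, -0, 1.302, -0.096], TCP at [0.161, -0.604, 0.231] pointing down, gripper open.
Joint ranges: [-2.91, 2.91], [-0.82, 2.16], [0.22, 2.67], [-1.22, 4.37], [0.12, 2.79], [-3.08, 3.08]. Speed limits (rad/s): [1.89, 1.89, 2.57, 3.01, 3.01, 3.01].

INTERFACE

Orientations are given as a unit quaternion [w, x, y, z].
In Python, from cell import get_obs, viewer, job, bot gives the robot as it stands.
- The arm moves only by the tool apply_moves, never from a script. Its argument "series" is one flat list of numbers, 7 for each row, row after row: the turn, a rotation vector about the tool's x, y, z in degrees, then the shift along the tool's x, y, z in mm, then the finger opening in mm, from 0 to 85.4. In form: [wx, wy, wz, dx, dy, dz, gripper, wx, wy, wz, dx, dy, dz, gripper, ...]. A call has 1 to 10 rows; each row is the pose to reach, as a shift and turn from the pose commanded when the call began, along the tool's axes at that moment; what a row does not reach only later rows make up. A row lasts 1/10 s, in which the tool goes at most 50 mm and 8.59 degrees, less where a joint would pass 70% of its speed; a pose out of reach is approached as far as the arm can. A call with a gripper value outside its range is refused whole. The fingers move at their own pace and stop on an object; "squeeze" is the grip in N (left out, the last holds). Time passes only in rows, so rows that repeat a pose let the fingers close. It gives the time, the measured TCP pose, the force, the opening and the grip force at its end, in the units of the state.
- get_obs(): the state, without advancing time (a new reading comes with each control period).
- viewer.read_camera(name): name is "scene" or "top" or "wrist"; returns (picture, depth): 480x640x3 uint8, red, green, blue; 480x640 float32, m along the optical axis (not along the pixel's ray), 0 where there is no reading.
- viewer.calibration(name): a dict with "fx", "fy", "cx", "cy" (pixels), "R" (3x3) and "t" (3): a world point X has camera coordinates R X + t. Camera axes: x right, y down, z forward; pixel columns grow to the right and rows downward; lengths in m; the calibration is good to about 2 mm. A picture is of the moment at which its call begins: read the wrist's pose just before it. calibration takes no time and is no camera call; for the wrist camera it gives the pose at the moment of the call.
- job.hand_in(): hands the job in; it is judged then, once.
The state is a dict: "time": time; "qpos": joint angles; "dq": joint speeds; "tau": joint torques, N m; "tcp_pos": TCP position; "tool_rot": TCP orientation; "wrist_force": force on the tool from outside, world axes, zero at the start; "wrist_torque": the same for the moment, N m; "finger_gap": opening from 0.0 (shut) to 1.0 (fully open); "grasp_force": force on a finger pad.
Only numpy, scipy, OpenCV 4.12 (cv2) and the standard library are available. Lean on these libraries where they do the work, as an engineer would, in place of code of your own. Each camera call takes 0.05 s, during which the arm holds its last target. There are 200 camera calls.

## Working session

There is one attempt and no reset: what is moved stays moved. The work goes in short steps, Python scripts to look and compute and a tool call to move; the robot and the scene stay as the last step left them, time stands still between calls to the robot, and variables do not carry over. Pictures are saved under pics/ and viewed, at most 10 in all, crops included, and the job is handed in when it is done.

Besides the shell and the picture viewer there is one more tool, called after "Call:" as name(argument=value, ...), one argument or row to a line, values as JSON. apply_moves: Moves the arm, as the interface text tells. Its arguments: {"type":"object","properties":{"series":{"type":"array","items":{"type":"number"}},"squeeze":{"type":"number"}},"required":["series"]}

```bash
mkdir -p pics; ls
cat > h.py <<'E'
import numpy as np, cv2
from cell import get_obs, viewer, job, bot
def shot(n,f):
    im,d=viewer.read_camera(n); cv2.imwrite('pics/'+f+'.png',cv2.cvtColor(im,cv2.COLOR_RGB2BGR)); np.savez('pics/'+f+'.npz',im=im,d=d,**viewer.calibration(n)); return im,d
def pts(f):
    z=np.load('pics/'+f+'.npz'); d=z['d']; v,u=np.mgrid[:480,:640]
    c=np.stack([(u-z['cx'])/z['fx']*d,(v-z['cy'])/z['fy']*d,d],-1)
    return z['im'],d,(c-z['t'])@z['R']
E
python3 - <<'E'
from h import *
o=get_obs(); print(o); print(bot.grip_point_offset)
shot('scene','s0');shot('top','t0');
for n in('scene','top','wrist'):
    c=viewer.calibration(n);print(n,-c['R'].T@c['t'],c['R'][2],c['fx'])
E
```

```text
pics
{'time': 0.0, 'qpos': array([-1.40648499e+00,  4.94197626e-01,  1.34613148e+00,  1.78723890e-05,
        1.30249784e+00, -9.54843903e-02]), 'dq': array([-4.24314092e-04, -3.52413800e-04, -5.46095108e-05, -8.67675872e-04,
        1.57728901e-05, -1.87104640e-03]), 'tau': array([ 1.92415908e-03, -8.82167244e+01, -3.83875930e+01,  1.44311639e-04,
        1.01231135e-02, -3.83464089e-05]), 'tcp_pos': array([ 0.16051107, -0.60366578,  0.23069116]), 'tool_rot': array([-6.17073161e-04,  9.91575248e-01,  1.29530488e-01, -1.26238897e-05]), 'wrist_force': array([ 1.01081232,  0.19989266, -0.1760825 ]), 'wrist_torque': array([ 0.03966127, -0.00787106, -0.00407415]), 'grasp_force': 0.0, 'finger_gap': 1.0001383383118818}
0.0187
scene [-0.50169542  0.67117316  0.90348748] [ 0.69822656 -0.45711864 -0.5509285 ] 596.9930895343125
top [0.44169581 0.00987821 1.1232999 ] [ 0.08973451 -0.03633634 -0.99530266] 440.8921264686355
wrist [ 0.22728514 -0.58519644  0.37275176] [-0.26555956 -0.06875176 -0.96163991] 365.3992499366478
```

View pics/s0.png

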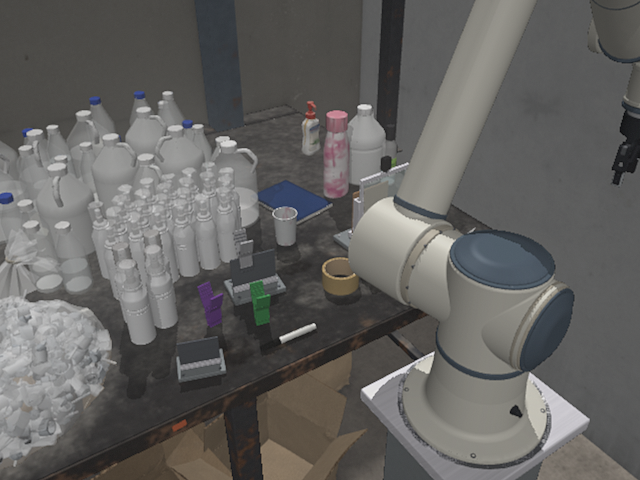

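View pics/t0.png

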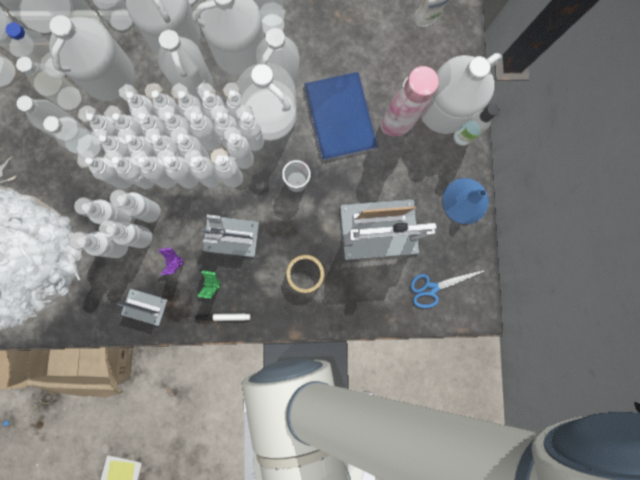

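The scene view shows the steel clip on the larger rack (245,250), and the smaller empty rack at (200,360). In the top view the rack is at (230,237) with the clip at its left end (213,228). The station is at (382,230), with the black sash handle at (400,228) and the brown card at (387,212).

Run:
```python
from h import *
im,d,P=pts('t0')
a=cv2.resize(im[195:275,190:270],(400,400),interpolation=cv2.INTER_CUBIC);b=cv2.resize(im[190:270,335:445],(550,400),interpolation=cv2.INTER_CUBIC)
b=cv2.resize(b,(400,291));c=np.zeros((400,400,3),np.uint8);c[:291]=b
cv2.imwrite('pics/c.png',np.hstack([a,c])[:,:,::-1])
hsv=cv2.cvtColor(im,cv2.COLOR_RGB2HSV)
def rep(name,m):
    q=P[m&(d>0)]
    if len(q)<5: print(name,len(q));return
    xy=q[:,:2].astype(np.float32);r=cv2.minAreaRect(xy);print(name,len(q),q.mean(0).round(4),q[:,2].min().round(3),q[:,2].max().round(3),'rect',np.round(r[0],4),np.round(r[1],4),round(r[2],1))
box=np.zeros(d.shape,bool);box[190:270,335:445]=1
z=P[...,2]
rep('base',box&(abs(z-.014)<.005))
rep('card',box&(abs(z-.15)<.006)&(hsv[...,1]>90))
rep('cardish',box&(abs(z-.15)<.006))
rep('handle',box&(z>.2)&(im.max(2)<70))
rep('posts',box&(abs(z-.164)<.006))
rep('rail',box&(z>.2)&(im.max(2)>=70))
box[:]=0;box[205:265,192:268]=1
rep('foot',box&(abs(z-.014)<.005))
rep('plate',box&(abs(z-.1)<.006))
rep('clip',box&(z>.115)); rep('cliptop',box&(z>.145))
q=P[box&(z>.108)&(d>0)];print(q.round(3)[:60].tolist())
```

```text
base 2528 [ 0.5521 -0.1869  0.0144] 0.009 0.019 rect [ 0.5633 -0.2321] [0.1443 0.2761] 5.1
card 0
cardish 168 [ 0.5719 -0.1894  0.15  ] 0.144 0.156 rect [ 0.5591 -0.1897] [0.0654 0.1841] 3.4
handle 36 [ 0.5341 -0.1837  0.2543] 0.242 0.26 rect [ 0.5328 -0.1849] [0.0191 0.0102] 59.7
posts 108 [ 0.5343 -0.1686  0.1643] 0.158 0.17 rect [ 0.5374 -0.1922] [0.0209 0.1867] 3.3
rail 421 [ 0.537  -0.19    0.2255] 0.206 0.26 rect [ 0.5371 -0.192 ] [0.0171 0.1602] 1.0
foot 1095 [0.5435 0.1761 0.0142] 0.009 0.019 rect [0.5494 0.1856] [0.1299 0.0902] 82.2
plate 66 [0.5481 0.1764 0.1   ] 0.094 0.106 rect [0.5525 0.1849] [0.11   0.0105] 82.1
clip 315 [0.554  0.2026 0.1368] 0.115 0.164 rect [0.552 0.204] [0.0305 0.0594] 81.7
cliptop 121 [0.5535 0.2032 0.1552] 0.145 0.164 rect [0.552  0.2037] [0.0299 0.0594] 81.5
[[0.582, 0.213, 0.16], [0.583, 0.212, 0.157], [0.581, 0.214, 0.157], [0.58, 0.211, 0.158], [0.581, 0.21, 0.156], [0.58, 0.207, 0.157], [0.58, 0.205, 0.156], [0.58, 0.202, 0.159], [0.58, 0.2, 0.159], [0.58, 0.199, 0.157], [0.58, 0.196, 0.157], [0.58, 0.194, 0.158], [0.58, 0.192, 0.156], [0.578
[... 361 characters left out ...]
7, 0.211, 0.151], [0.577, 0.208, 0.152], [0.576, 0.205, 0.159], [0.576, 0.202, 0.16], [0.576, 0.2, 0.159], [0.576, 0.198, 0.158], [0.576, 0.196, 0.157], [0.576, 0.194, 0.157], [0.575, 0.192, 0.159], [0.576, 0.19, 0.158], [0.576, 0.188, 0.157], [0.576, 0.186, 0.153], [0.575, 0.213, 0.149], [0.575, 0.211, 0.149], [0.575, 0.209, 0.151], [0.574, 0.206, 0.153], [0.574, 0.204, 0.152], [0.574, 0.202, 0.152], [0.574, 0.2, 0.151], [0.574, 0.198, 0.151], [0.574, 0.195, 0.153], [0.574, 0.193, 0.152], [0.574, 0.191, 0.152], [0.574, 0.188, 0.154], [0.574, 0.186, 0.154], [0.574, 0.215, 0.141], [0.573, 0.212, 0.144], [0.573, 0.21, 0.143], [0.573, 0.208, 0.143], [0.573, 0.205, 0.145], [0.573, 0.203, 0.147]]
```

View pics/c.png

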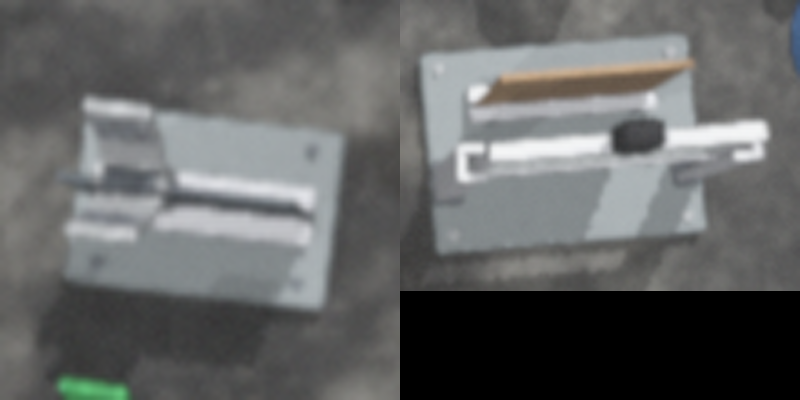

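The left crop shows the clip's handle plates splayed square to the plate at its left end. The right crop shows the sash up, with the black handle at (637,135) and the card just behind it. Next I hover over the station and look with the wrist camera.

```bash
cat >> h.py <<'E'
from scipy.spatial.transform import Rotation as Ro
def down(yaw): return Ro.from_euler('z',yaw,degrees=True)*Ro.from_euler('x',180,degrees=True)
def row(p,yaw):
    o=get_obs();w=o['tool_rot'];R0=Ro.from_quat([w[1],w[2],w[3],w[0]])
    t=(R0.inv()*down(yaw)).as_rotvec(degrees=True);s=R0.inv().apply(np.array(p)-o['tcp_pos'])*1000
    print('row',t.round(2),s.round(1),'t',o['time'],'tcp',o['tcp_pos'].round(4),'F',o['wrist_force'].round(1),o['grasp_force'],o['finger_gap'])
def pca(q):
    m=q.mean(0);u,s,v=np.linalg.svd(q-m);a=v[0]*np.sign(v[0][1]);return m.round(4),round(float(np.degrees(np.arctan2(-a[0],a[1]))),2),len(q)
E
python3 - <<'E'
from h import *
im,d,P=pts('t0');z=P[...,2]
box=np.zeros(d.shape,bool);box[190:270,335:445]=1
print('rail',pca(P[box&(z>.21)&(im.max(2)>150)][:,:2]))
c=box&(im[...,0]>im[...,2]*1.35+10)&(d>0)&(z>.03);print('card',pca(P[c&(z>.142)][:,:2]),P[c&(z>.142)].mean(0),P[c][:,2].max())
print('R top',z[box&(im.max(2)<60)&(z>.2)].max())
row([.52,-.19,.36],3)
E
```

```text
rail (array([ 0.5333, -0.1821]), 12.72, 325)
card (array([ 0.5875, -0.1845]), 3.41, 44) [ 0.58745373 -0.18451481  0.14835549] 0.1563884444486403
R top 0.25595542425622153
row [-0.06 -0.   11.89] [ 453.7 -307.6 -128.9] t 0.1 tcp [ 0.1605 -0.6037  0.2308] F [-0.5 -0.4  0.4] 0.0 0.9974999973946572
```

Call:
apply_moves(
  series=[0,0,6,40,-20,-60,85,0,0,12,454,-308,-129,85,0,0,12,454,-308,-129,85,0,0,12,454,-308,-129,85,0,0,12,454,-308,-129,85,0,0,12,454,-308,-129,85,0,0,12,454,-308,-129,85,0,0,12,454,-308,-129,85,0,0,12,454,-308,-129,85,0,0,12,454,-308,-129,85],
)

```text
time: 1.1
tcp_pos: [0.472, -0.2452, 0.3476]
tool_rot: [-0.0, 1.0, 0.025, -0.0]
wrist_force: [1.0, -0.3, -0.0]
finger_gap: 0.997
grasp_force: 0.0
```

Call:
apply_moves(
  series=[0,0,0,0,0,0,85,0,0,0,0,0,0,85],
)

```text
time: 1.3
tcp_pos: [0.4716, -0.2462, 0.3471]
tool_rot: [-0.0, 1.0, 0.026, -0.0]
wrist_force: [-0.4, 0.1, -0.1]
finger_gap: 0.995
grasp_force: 0.0
```

Run:
```python
from h import *
row([.52,-.19,.36],3)
shot('wrist','w1');shot('top','t1')
```

```text
row [-0.    0.02  0.03] [ 51.3 -53.6 -12.9] t 1.3 tcp [ 0.4716 -0.2462  0.3471] F [-0.4  0.1 -0.1] 0.0 0.9947922755259743
```

View pics/w1.png

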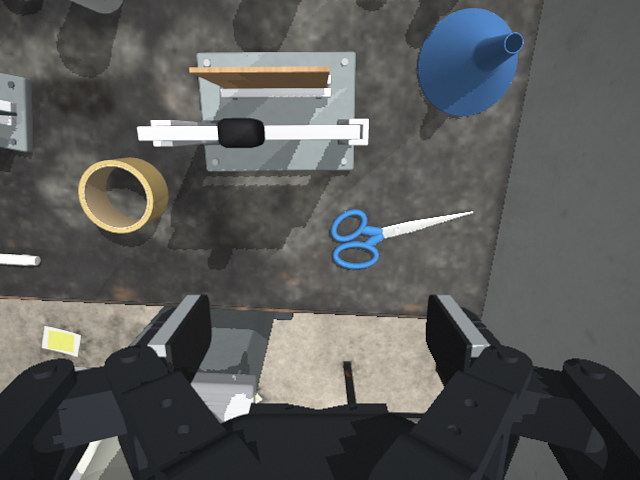

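The wrist view shows the station squarely: black handle at (241,132), rail from (138,132) to (368,132), card top edge near (260,70). Now I measure these.

Run:
```python
from h import *
im,d,P=pts('w1');z=P[...,2].copy();z[d<=0]=-1
hsv=cv2.cvtColor(im,cv2.COLOR_RGB2HSV)
box=np.zeros(d.shape,bool);box[45:180,130:375]=1
def rr(n,m):
    q=P[m]; r=cv2.minAreaRect(q[:,:2].astype(np.float32)); print(n,len(q),'mean',q.mean(0).round(4),'rect',np.round(r[0],4),np.round(r[1],4),round(r[2],1),'z95',np.percentile(q[:,2],[5,50,95]).round(4))
bl=box&(im.max(2)<75)&(z>.18)
rr('handle',bl); rr('htop',bl&(z>np.percentile(z[bl],95)-.006))
rl=box&(z>.18)&(im.max(2)>150);rr('rail',rl);
rr('railtop',rl&(z>np.median(z[rl])-.004))
ca=box&(hsv[...,1]>70)&(hsv[...,0]<25)&(z>.05);rr('card',ca)
ct=ca&(z>.145);rr('cardtop',ct);print(pca(P[ct][:,:2]))
rr('base',box&(abs(z-.014)<.004)&(hsv[...,1]<60)&(im.max(2)>80))
rr('posts',box&(abs(z-.164)<.004))
im,d,P=pts('t1');z=P[...,2].copy();z[d<=0]=-1
box=np.zeros(d.shape,bool);box[190:270,335:430]=1
c=box&(im[...,0]>im[...,2]*1.35+10)&(z>.142)&(z<.16)
rr('top card',c)
```

```text
handle 1278 mean [ 0.5368 -0.1947  0.2541] rect [ 0.5366 -0.1931] [0.0175 0.026 ] 3.1 z95 [0.2426 0.2555 0.2572]
htop 1148 mean [ 0.5367 -0.1935  0.2554] rect [ 0.5366 -0.193 ] [0.0175 0.0257] 2.9 z95 [0.2525 0.2557 0.2573]
rail 2508 mean [ 0.5369 -0.1942  0.2164] rect [ 0.5367 -0.1923] [0.0099 0.1598] 3.3 z95 [0.2152 0.2164 0.2176]
railtop 2508 mean [ 0.5369 -0.1942  0.2164] rect [ 0.5367 -0.1923] [0.0099 0.1598] 3.3 z95 [0.2152 0.2164 0.2176]
card 2384 mean [ 0.5872 -0.1893  0.1179] rect [ 0.5884 -0.1892] [0.0043 0.1191] 3.2 z95 [0.0592 0.1265 0.1499]
cardtop 770 mean [ 0.5882 -0.1876  0.1489] rect [ 0.5883 -0.1894] [0.0042 0.1183] 3.0 z95 [0.1466 0.149  0.1504]
(array([ 0.5882, -0.1876]), 3.15, 770)
base 11188 mean [ 0.5577 -0.1972  0.0131] rect [ 0.5587 -0.1916] [0.1398 0.1897] 3.2 z95 [0.0115 0.0131 0.0147]
posts 572 mean [ 0.538  -0.2075  0.163 ] rect [ 0.5371 -0.1928] [0.0215 0.1859] 3.2 z95 [0.1616 0.163  0.1644]
top card 59 mean [ 0.5877 -0.1842  0.149 ] rect [ 0.5881 -0.1848] [0.0024 0.108 ] 3.4 z95 [0.1438 0.1494 0.1528]
```

Run:
```python
from h import *
row([.5366,-.1925,.30],3.2);row([.5366,-.1925,.225],3.2)
```

```text
row [-0.01  0.05 -0.34] [ 68.8 -51.7  46.9] t 1.4 tcp [ 0.4705 -0.2476  0.3469] F [-0.9  0.  -0.1] 0.0 0.9913999444806096
row [-0.01  0.05 -0.34] [ 68.9 -51.7 121.9] t 1.4 tcp [ 0.4705 -0.2476  0.3469] F [-0.9  0.  -0.1] 0.0 0.9913999444806096
```

Call:
apply_moves(
  series=[0,0,0,69,-51,0,60,0,0,0,69,-51,0,60,0,0,0,69,-51,0,60,0,0,0,69,-51,47,60,0,0,0,69,-51,47,60,0,0,0,69,-51,47,60],
)

```text
time: 2.0
tcp_pos: [0.5365, -0.1937, 0.3005]
tool_rot: [-0.0, 1.0, 0.024, -0.001]
wrist_force: [0.0, -0.2, 0.8]
finger_gap: 0.703
grasp_force: 0.0
```

Run:
```python
from h import *
row([.5366,-.1925,.225],3.2)
for i in range(4):
    print(get_obs()['tcp_pos'].round(4)); viewer.read_camera('wrist')
```

```text
row [-0.05  0.11 -0.41] [ 0.3 -1.1 75.5] t 2.0 tcp [ 0.5365 -0.1937  0.3005] F [ 0.  -0.2  0.8] 0.0 0.7029982108147314
[ 0.5365 -0.1937  0.3005]
[ 0.5373 -0.1938  0.3016]
[ 0.5377 -0.1938  0.3021]
[ 0.5379 -0.1937  0.3022]
```

Call:
apply_moves(
  series=[0,0,-0.4,-1,-1,40,60,0,0,-0.4,-1,-1,77,60,0,0,-0.4,-1,-1,77,60,0,0,-0.4,-1,-1,77,0,0,0,-0.4,-1,-1,77,0,0,0,-0.4,-1,-1,77,0,0,0,-0.4,-1,-1,77,0,0,0,-0.4,-1,-1,77,0,0,0,-0.4,-1,-1,77,0],
  squeeze=40,
)

```text
time: 3.1
tcp_pos: [0.5375, -0.1924, 0.2244]
tool_rot: [0.001, 1.0, 0.029, 0.001]
wrist_force: [3.7, -4.1, 2.5]
finger_gap: 0.298
grasp_force: 43.6
```

Call:
apply_moves(
  series=[0,0,0,0,0,10,0,0,0,0,0,0,20,0,0,0,0,0,0,30,0,0,0,0,0,0,40,0,0,0,0,0,0,50,0,0,0,0,0,0,60,0,0,0,0,0,0,70,0,0,0,0,0,0,78,0,0,0,0,0,0,82,0,0,0,0,0,0,82,0],
)

```text
time: 4.1
tcp_pos: [0.5375, -0.1924, 0.1412]
tool_rot: [0.001, 1.0, 0.029, 0.001]
wrist_force: [6.4, -5.4, -7.3]
finger_gap: 0.296
grasp_force: 42.3
```

Call:
apply_moves(
  series=[0,0,0,0,0,2,0,0,0,0,0,0,4,0,0,0,0,0,0,4,0],
)

```text
time: 4.4
tcp_pos: [0.5376, -0.1924, 0.1385]
tool_rot: [0.001, 1.0, 0.029, 0.001]
wrist_force: [0.2, -3.6, 12.4]
finger_gap: 0.298
grasp_force: 44.7
```

Call:
apply_moves(
  series=[0,0,0,0,0,1,0,0,0,0,0,0,2,0,0,0,0,0,0,2,0],
)

```text
time: 4.7
tcp_pos: [0.5377, -0.1925, 0.1383]
tool_rot: [0.001, 1.0, 0.029, 0.002]
wrist_force: [-9.2, 0.5, 45.3]
finger_gap: 0.295
grasp_force: 49.2
```

The sash is on its stop. I ease off, release, and rise clear.

Call:
apply_moves(
  series=[0,0,0,0,0,-2,0,0,0,0,0,0,-2,60,0,0,0,0,0,-2,60,0,0,0,0,0,-2,60,0,0,0,0,0,-2,60,0,0,0,0,0,-2,60,0,0,0,0,0,-50,60,0,0,0,0,0,-100,85,0,0,0,0,0,-150,85,0,0,0,0,0,-190,85],
)

```text
time: 5.7
tcp_pos: [0.5365, -0.1918, 0.3284]
tool_rot: [0.0, 1.0, 0.029, 0.001]
wrist_force: [0.3, 0.2, -1.1]
finger_gap: 0.991
grasp_force: 0.0
```

Run:
```python
from h import *
shot('top','t2')
im,d,P=pts('t2');z=P[...,2].copy();z[d<=0]=-1
shot('wrist','w2')
im,d,P=pts('w2');z=P[...,2].copy();z[d<=0]=-1
v,u=np.mgrid[:480,:640]
near=(np.hypot(P[...,0]-.5366,P[...,1]+.1925)<.02)&(z>.1);print('handle z',np.percentile(z[near],[10,50,95]))
row([.60,.20,.35],82)
row([.535,.20,.35],82)
```

```text
handle z [0.40421201 0.41369315 0.42229754]
row [  0.52  -0.21 -78.71] [  84.2 -388.3  -19.9] t 5.8 tcp [ 0.5383 -0.1926  0.3311] F [ 0.6  0.5 -0.3] 0.0 0.9946883060346853
row [  0.52  -0.21 -78.71] [  19.3 -392.1  -20.4] t 5.8 tcp [ 0.5383 -0.1926  0.3311] F [ 0.6  0.5 -0.3] 0.0 0.9946883060346853
```

Call:
apply_moves(
  series=[0,0,-79,20,-312,-9,85,0,0,-79,20,-312,-9,85,0,0,-79,20,-312,-9,85,0,0,-79,20,-312,-9,85,0,0,-79,20,-312,-9,85,0,0,-79,20,-312,-9,85,0,0,-79,20,-312,-9,85,0,0,-79,20,-312,-9,85,0,0,-79,20,-312,-9,85,0,0,-79,20,-312,-9,85],
)

```text
time: 6.8
tcp_pos: [0.5383, 0.1211, 0.3339]
tool_rot: [-0.0, 0.752, 0.66, -0.0]
wrist_force: [0.3, 0.8, -0.1]
finger_gap: 0.992
grasp_force: 0.0
```

Run:
```python
from h import *
shot('wrist','w3');shot('top','t3')
row([.54,.12,.34],82)
im,d,P=pts('t3');z=P[...,2].copy();z[d<=0]=-1
for n,c in(('handle',(.5366,-.1925)),):
    m=(np.hypot(P[...,0]-c[0],P[...,1]-c[1])<.025)&(im.max(2)<75)&(z>.1);print(n,m.sum(),np.percentile(z[m],[50,95]) if m.any() else '')
```

```text
row [-0.03  0.    0.12] [-0.6  1.7 -5.9] t 6.9 tcp [0.5384 0.1208 0.3341] F [ 0.7  0.  -0.1] 0.0 0.9935993749748837
handle 80 [0.16941427 0.17317889]
```

View pics/w3.png

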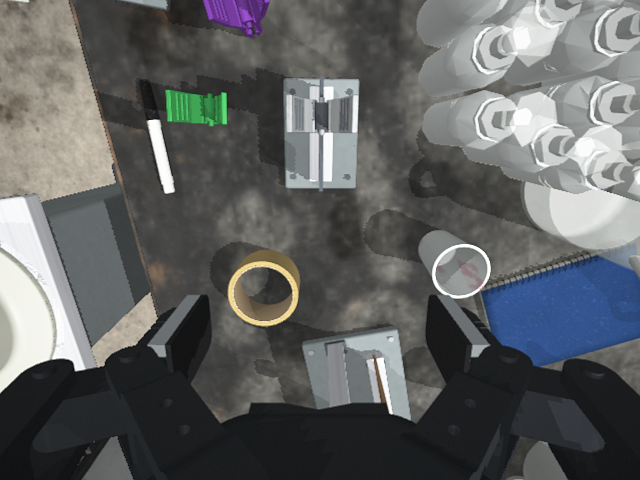

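The handle top is at 0.1695 m, so the sash is fully down. The wrist view shows the steel clip on the rack plate at (321,114), with its handles left and right.

Run:
```python
from h import *
im,d,P=pts('w3');z=P[...,2].copy();z[d<=0]=-1
box=np.zeros(d.shape,bool);box[70:195,275:365]=1
def rr(n,m):
    q=P[m]; r=cv2.minAreaRect(q[:,:2].astype(np.float32)); print(n,len(q),'mean',q.mean(0).round(4),'rect',np.round(r[0],4),np.round(r[1],4),round(r[2],1),'z',np.percentile(q[:,2],[5,50,99]).round(4))
rr('foot',box&(abs(z-.013)<.004)); rr('plate',box&(abs(z-.1)<.004))
rr('clip',box&(z>.12)); rr('cliptop',box&(z>.15)); rr('z140',box&(abs(z-.145)<.003))
q=P[box&(z>.12)];a=np.radians(-8);l=(q[:,:2]-[.552,.2037])@[np.cos(a),np.sin(a)]
for h in(.13,.14,.15,.155):
    m=abs(q[:,2]-h)<.003; L=l[m]; print(h,m.sum(),L[L<0].min() if (L<0).any() else 0,L[L<0].max() if (L<0).any() else 0,L[L>0].min() if (L>0).any() else 0,L[L>0].max()if (L>0).any() else 0)
row([.5522,.2037,.26],82)
```

```text
foot 4053 mean [0.5479 0.1808 0.0133] rect [0.5497 0.1869] [0.1292 0.0901] 82.0 z [0.0115 0.0133 0.0161]
plate 293 mean [0.549  0.1817 0.0994] rect [0.5498 0.1867] [0.1095 0.004 ] 81.8 z [0.0982 0.0993 0.1012]
clip 1610 mean [0.5527 0.2048 0.1438] rect [0.5521 0.2049] [0.0298 0.0594] 82.0 z [0.1219 0.1488 0.1591]
cliptop 717 mean [0.5528 0.2048 0.1559] rect [0.552  0.2049] [0.0295 0.0594] 81.8 z [0.1505 0.1571 0.1593]
z140 152 mean [0.5534 0.2041 0.1433] rect [0.5517 0.2049] [0.0296 0.0449] 81.8 z [0.1421 0.1429 0.1473]
0.13 70 -0.017757956907326025 -0.015965660949011258 0.015746177628835664 0.01837812989181954
0.14 158 -0.020817116765113768 -0.018865489576874016 0.018846889905192434 0.021365551916726733
0.15 252 -0.02425195837151218 -0.021006320295743668 0.020862017288035297 0.023966998959795264
0.155 436 -0.029778093559153472 -0.02256713685996486 0.023123299332786104 0.02959099993416685
row [-0.03  0.    0.12] [84.   2.3 74.1] t 6.9 tcp [0.5384 0.1208 0.3341] F [ 0.7  0.  -0.1] 0.0 0.9935993749748837
```

Call:
apply_moves(
  series=[0,0,0,42,1,40,85,0,0,0,85,2,74,85,0,0,0,85,2,74,85,0,0,0,85,2,120,85,0,0,0,85,2,120,85,0,0,0,85,2,120,85],
)

```text
time: 7.5
tcp_pos: [0.5519, 0.2043, 0.2149]
tool_rot: [-0.0, 0.754, 0.657, -0.001]
wrist_force: [0.7, -0.1, 0.3]
finger_gap: 0.991
grasp_force: 0.0
```

Run:
```python
from h import *
viewer.read_camera('top');viewer.read_camera('top')
row([.5520,.2048,.127],82)
```

```text
row [ 0.13 -0.05  0.19] [ 0.  -1.2 89.5] t 7.6 tcp [0.5529 0.2046 0.2165] F [ 0.1  0.8 -0.6] 0.0 0.9926988691639541
```

Call:
apply_moves(
  series=[0,0,0,0,-0.6,40,85,0,0,0,0,-0.6,70,85,0,0,0,0,-0.6,88.5,85,0,0,0,0,-0.6,88.5,85,0,0,0,0,-0.6,88.5,85],
)

```text
time: 8.1
tcp_pos: [0.5524, 0.2049, 0.1276]
tool_rot: [0.0, 0.753, 0.658, 0.001]
wrist_force: [-0.4, -0.5, 0.4]
finger_gap: 0.994
grasp_force: 0.0
```

Run:
```python
from h import *
for i in range(3):
    row([.5520,.2048,.127],82); viewer.read_camera('top')
```

```text
row [ 0.11 -0.05  0.24] [-0.2 -0.4  0.6] t 8.1 tcp [0.5524 0.2049 0.1276] F [-0.4 -0.5  0.4] 0.0 0.9938328277841862
row [ 0.15 -0.06  0.25] [-0.3 -0.6  0.9] t 8.15 tcp [0.5526 0.205  0.1279] F [ 0.6  0.8 -0.4] 0.0 0.9960104237433798
row [ 0.16 -0.07  0.26] [-0.4 -0.5  0.9] t 8.2 tcp [0.5526 0.2051 0.1279] F [0.2 0.  0.3] 0.0 0.9938813995122253
```

Good. I correct by 0.5 mm and close.

Call:
apply_moves(
  series=[0,0,0,0,-0.5,0,85,0,0,0,0,-0.5,0,45,0,0,0,0,-0.5,0,45,0,0,0,0,-0.5,0,45,0,0,0,0,-0.5,0,20,0,0,0,0,-0.5,0,20,0,0,0,0,-0.5,0,20,0,0,0,0,-0.5,0,20,0,0,0,0,-0.5,0,20,0,0,0,0,-0.5,0,20],
  squeeze=40,
)

```text
time: 9.25
tcp_pos: [0.5517, 0.2053, 0.127]
tool_rot: [0.001, 0.753, 0.658, 0.001]
wrist_force: [-0.9, -0.4, 14.1]
finger_gap: 0.338
grasp_force: 38.5
```

Call:
apply_moves(
  series=[0,0,0,0,0,0,20,0,0,0,0,0,0,20],
)

```text
time: 9.45
tcp_pos: [0.5517, 0.2053, 0.127]
tool_rot: [0.001, 0.753, 0.658, 0.001]
wrist_force: [-0.8, -0.2, 13.8]
finger_gap: 0.339
grasp_force: 38.5
```

Call:
apply_moves(
  series=[0,0,0,0,0,-5,20,0,0,0,0,0,-15,20,0,0,0,0,0,-30,20,0,0,0,0,0,-50,20,0,0,0,0,0,-80,20,0,0,0,0,0,-110,20,0,0,0,0,0,-140,20,0,0,0,0,0,-160,20,0,0,0,0,0,-170,20,0,0,0,0,0,-170,20],
)

```text
time: 10.45
tcp_pos: [0.5512, 0.2051, 0.2971]
tool_rot: [0.0, 0.753, 0.658, 0.001]
wrist_force: [0.3, -0.5, -1.0]
finger_gap: 0.328
grasp_force: 40.4
```

Run:
```python
from h import *
viewer.read_camera('top')
row([.5884,-.1895,.297],93.2)
im,d=shot('wrist','w4')
im2,_=shot('scene','s4')
cv2.imwrite('pics/v4.png',np.hstack([im[200:480,120:520],cv2.resize(im2[150:300,180:400],(400,280))])[:,:,::-1])
```

```text
row [  0.    -0.   -10.91] [-385.8   90.3   -1.3] t 10.5 tcp [0.5507 0.205  0.2958] F [ 0.4 -0.4 -1.9] 40.384481549263 0.3325070899342491
```

View pics/v4.png

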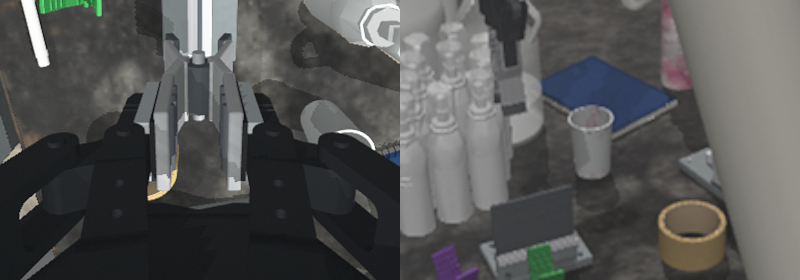

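The clip is held open and off the rack, with its coil in the wrist picture at about (318,285). Now its pose in the tool frame.

Run:
```python
from h import *
o=get_obs();w=o['tool_rot'];R0=Ro.from_quat([w[1],w[2],w[3],w[0]])
im,d,P=pts('w4');T=R0.inv().apply((P-o['tcp_pos']).reshape(-1,3)).reshape(P.shape)*1000
T[d<=0]=1e3
for v in range(215,420,10):
    print(v,[tuple(T[v,u].round(0).astype(int)) for u in (275,290,300,305,312,318,324,330,335,345,360)])
```

```text
215 [(np.int64(-28), np.int64(-53), np.int64(295)), (np.int64(-25), np.int64(-34), np.int64(281)), (np.int64(-24), np.int64(-22), np.int64(281)), (np.int64(-25), np.int64(-16), np.int64(283)), (np.int64(-23), np.int64(-7), np.int64(272)), (np.int64(-6), np.int64(-1), np.int64(197)), (np.int64(-23), np.int64(6), np.int64(273)), (np.int64(-22), np.int64(13), np.int64(272)), (np.int64(-25), np.int64(20), np.int64(283)), (np.int64(-25), np.int64(32), np.int64(282)), (np.int64(-28), np.int64(51), np.int64(296))]
225 [(np.int64(-40), np.int64(-54), np.int64(295)), (np.int64(-37), np.int64(-34), np.int64(282)), (np.int64(-37), np.int64(-22), np.int64(282)), (np.int64(-37), np.int64(-16), np.int64(283)), (np.int64(-35), np.int64(-8), np.int64(272)), (np.int64(-16), np.int64(-1), np.int64(197)), (np.int64(-34), np.int64(6), np.int64(271)), (np.int64(-35), np.int64(14), np.int64(273)), (np.int64(-37), np.int64(20), np.int64(282)), (np.int64(-37), np.int64(32), np.int64(282)), (np.int64(-41), np.int64(52), np.int64(297))]
235 [(np.int64(-53), np.int64(-54), np.int64(296)), (np.int64(14), np.int
[... 8822 characters left out ...]
64(8), np.int64(293)), (np.int64(-302), np.int64(16), np.int64(290)), (np.int64(-301), np.int64(23), np.int64(288)), (np.int64(11), np.int64(5), np.int64(-73)), (np.int64(11), np.int64(9), np.int64(-74))]
415 [(np.int64(12), np.int64(-10), np.int64(-78)), (np.int64(11), np.int64(-7), np.int64(-77)), (np.int64(12), np.int64(-5), np.int64(-77)), (np.int64(12), np.int64(-3), np.int64(-77)), (np.int64(11), np.int64(-2), np.int64(-77)), (np.int64(12), np.int64(-1), np.int64(-78)), (np.int64(12), np.int64(1), np.int64(-78)), (np.int64(12), np.int64(2), np.int64(-77)), (np.int64(12), np.int64(3), np.int64(-77)), (np.int64(12), np.int64(5), np.int64(-77)), (np.int64(11), np.int64(8), np.int64(-77))]
```

The clip sits straight: pin about 20 mm below the TCP, and centred in x and y within 1 mm. Now I transfer it to above the card.

Call:
apply_moves(
  series=[0,0,-3,-40,9,-5,20,0,0,-11,-386,90,-4,20,0,0,-11,-386,90,-4,20,0,0,-11,-386,90,-4,20,0,0,-11,-386,90,-4,20,0,0,-11,-386,90,-4,20,0,0,-11,-386,90,-4,20,0,0,-11,-386,90,-4,20,0,0,-11,-386,90,-4,20,0,0,-11,-386,90,-4,20],
)

```text
time: 11.6
tcp_pos: [0.5877, -0.1912, 0.2983]
tool_rot: [-0.001, 0.688, 0.726, -0.0]
wrist_force: [-0.4, 1.0, -1.4]
finger_gap: 0.334
grasp_force: 40.4
```

Run:
```python
from h import *
viewer.read_camera('top');viewer.read_camera('top');row([.5884,-.1895,.25],93.2)
viewer.read_camera('top');viewer.read_camera('top');row([.5884,-.1895,.25],93.2)
```

```text
row [-0.08 -0.07  0.08] [-0.8  0.6 48.9] t 11.7 tcp [ 0.5878 -0.1887  0.2989] F [-0.3  0.3 -0.8] 40.38591384887695 0.3342759277304318
row [-0.04 -0.04  0.17] [-1.4  0.3 49.5] t 11.8 tcp [ 0.5881 -0.1881  0.2995] F [-0.6  0.6 -1.9] 40.38614094257355 0.332242977982779
```

Call:
apply_moves(
  series=[0,0,0,-1,0.6,20,20,0,0,0,-1,0.6,45,20,0,0,0,-1,0.6,65,20,0,0,0,-1,0.6,72,20,0,0,0,-1,0.6,72,20,0,0,0,-1,0.6,72,20],
)

```text
time: 12.4
tcp_pos: [0.5894, -0.1902, 0.2289]
tool_rot: [0.001, 0.686, 0.727, 0.0]
wrist_force: [-0.2, -0.5, -1.3]
finger_gap: 0.332
grasp_force: 40.4
```

Run:
```python
from h import *
for i in range(2): viewer.read_camera('top')
o=get_obs();shot('wrist','w5');shot('top','t5')
row([.5884,-.1895,.183],93.2)
a=cv2.imread('pics/w5.png')[150:450,200:440];b=cv2.imread('pics/t5.png')[180:260,340:420]
cv2.imwrite('pics/v5.png',np.hstack([cv2.resize(a,(480,600))[:,:],cv2.resize(b,(320,320))[:].repeat(1,0) if 0 else cv2.copyMakeBorder(cv2.resize(b,(320,320)),0,280,0,0,0)]))
w=o['tool_rot'];R0=Ro.from_quat([w[1],w[2],w[3],w[0]])
im,d,P=pts('w5');T=R0.inv().apply((P-o['tcp_pos']).reshape(-1,3)).reshape(P.shape)*1000
hsv=cv2.cvtColor(im,cv2.COLOR_RGB2HSV)
m=(hsv[...,0]<25)&(hsv[...,1]>70)&(d>0)&(P[...,2]>.145)&(P[...,2]<.155)
q=T[m];print(len(q))
for x in range(-80,81,10):
    k=abs(q[:,0]-x)<5
    if k.sum()>3: print(x,k.sum(),q[k][:,1].min().round(1),q[k][:,1].max().round(1))
print('x range',np.percentile(q[:,0],[0,1,99,100]).round(1))
```

```text
row [0.07 0.03 0.09] [ 1.2 -0.8 45.8] t 12.6 tcp [ 0.5892 -0.1906  0.2288] F [ 0.6  0.5 -1.5] 40.38213908672333 0.33675828895454646
559
-60 21 -2.1 1.3
-50 21 -2.1 1.3
0 51 -2.0 0.6
10 78 -2.0 0.6
20 77 -1.9 0.6
30 80 -1.9 0.6
40 82 -1.9 0.6
50 84 -1.9 0.6
60 65 -1.8 0.5
x range [-57.2 -56.7  61.7  62.3]
```

View pics/v5.png

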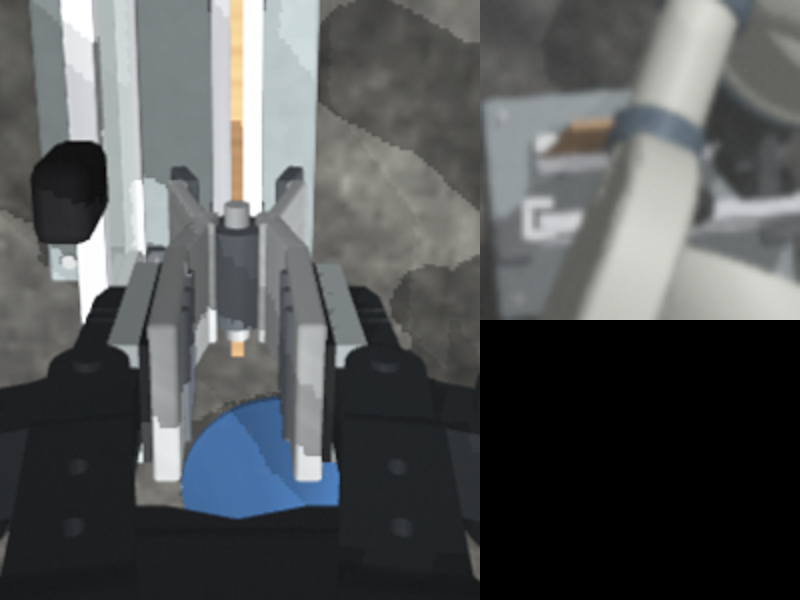

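The card's brown edge runs straight under the coil and centred between the open jaws. It's within 0.1 mm across, and about 2 mm off along the edge. I correct that and lower.

Call:
apply_moves(
  series=[0,0,0,2,0,8,20,0,0,0,2,0,16,20,0,0,0,2,0,24,20,0,0,0,2,0,32,20,0,0,0,2,0,39,20,0,0,0,2,0,43,20,0,0,0,2,0,45.5,20,0,0,0,2,0,45.5,20,0,0,0,2,0,45.5,20],
)

```text
time: 13.5
tcp_pos: [0.5889, -0.1886, 0.1826]
tool_rot: [0.0, 0.687, 0.727, 0.0]
wrist_force: [0.1, 0.7, -1.0]
finger_gap: 0.333
grasp_force: 40.4
```

Run:
```python
from h import *
for i in range(3): viewer.read_camera('top')
o=get_obs();row([.5884,-.1895,.183],93.2)
shot('wrist','w6');shot('scene','s6')
a=cv2.imread('pics/w6.png')[150:450,200:440];b=cv2.imread('pics/s6.png')[130:260,320:450]
cv2.imwrite('pics/v6.png',np.hstack([cv2.resize(a,(480,600)),cv2.copyMakeBorder(cv2.resize(b,(320,320)),0,280,0,0,0)]))
w=o['tool_rot'];R0=Ro.from_quat([w[1],w[2],w[3],w[0]])
im,d,P=pts('w6');T=R0.inv().apply((P-o['tcp_pos']).reshape(-1,3)).reshape(P.shape)*1000
hsv=cv2.cvtColor(im,cv2.COLOR_RGB2HSV)
m=(hsv[...,0]<25)&(hsv[...,1]>70)&(d>0)&(P[...,2]>.145)&(P[...,2]<.155)
q=T[m];print(len(q),np.percentile(q[:,0],[0,1,99,100]).round(1),np.percentile(q[:,2],[5,50]))
for x in (-50,25,45,55):
    k=abs(q[:,0]-x)<5
    if k.sum()>3: print(x,k.sum(),q[k][:,1].min().round(1),q[k][:,1].max().round(1))
k=(abs(T[...,0])<8)&(abs(T[...,1])<2.5)&(d>0)&(T[...,2]<30);print('coil top',np.percentile(T[k][:,2],[2,10,50]))
```

```text
row [0.03 0.01 0.08] [-0.8 -0.6 -0.3] t 13.65 tcp [ 0.5889 -0.1886  0.1827] F [ 0.5  0.9 -1.2] 40.38287937641144 0.33424604146903025
1047 [-59.8 -58.6  59.9  60.3] [32.35007723 33.38573773]
-50 110 -1.2 2.1
25 136 -1.6 1.4
45 143 -1.6 1.3
55 152 -1.6 1.3
coil top [11.0819354  11.68998936 12.41031725]
```

View pics/v6.png

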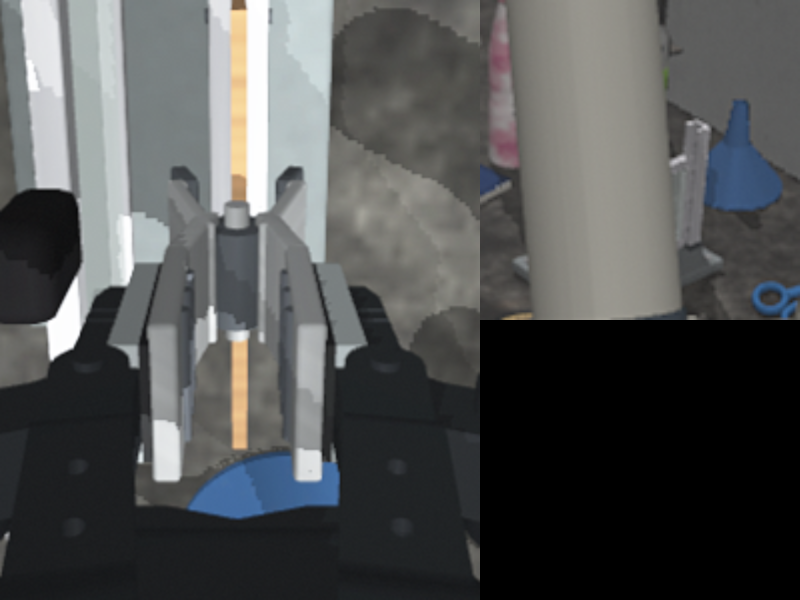

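The clip stands astride the card's middle: centred along the edge, about 0.5 mm off across it, with no contact force. The coil clears the edge by about 5 mm and the jaws reach about 32 mm down. Handing in.

```bash
python3 -c "
from h import *
print(job.hand_in())"
```

```text
the job is handed in; nothing more can be done
None
```

The job is handed in with the sash fully down and the clip held squeezed open astride the middle of the card's top edge, reaching about 32 mm down both faces without touching; one risk is that the wrist force briefly reached 45 N as the fingers pressed the sash onto its stop.

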